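# Push a scrap offcut through the chute flap

## Robot

A 6-joint arm with a two-finger parallel gripper is mounted at the origin on the work surface. World frame = base frame: x ahead of the robot, y to its left, z up, the work surface at z = 0. Lengths are in m, angles in rad, forces in N, time in s.
With the tool pointing down it reaches from about 0.35 to 0.8 m from the base axis. Payload 7.3 kg.
Tool frame: the origin (TCP) lies midway between the tips of the shut fingers; the grasp point (between the pads) lies 19 mm behind it; z points along the fingers, y is the line along which they close (so a half turn about z gives the same grasp; the last joint's range is limited). The gripper opens to 85 mm and grips with 20 to 120 N. Pads are 22 mm wide; open, the fingers measure 114 mm over their backs; the gripper's body (76 mm by 85 mm) begins 54 mm behind the grasp point. The pads swing forward as they close: fully open they stand 13 mm farther back than shut.
Start: joints at [-1.488, 0.342, 1.524, -0, 1.275, -0.146], TCP at [0.119, -0.511, 0.231] pointing down, gripper open.
Joint ranges: [-2.53, 2.53], [-0.77, 2.02], [0.04, 2.7], [-1, 4.14], [0.28, 2.66], [-3.11, 3.11]. Speed limits (rad/s): [2.57, 2.57, 3.14, 3.14, 3.14, 3.14].

## Interface

Orientations are given as a 3x3 rotation matrix whose columns are the frame's x, y, z axes.
In Python, from rig import ctrl gives the robot as it stands.
- The arm moves only by the tool carry_out, never from a script. Its argument "motion" is a list of rows, each a list of 3 entries, a list of its own where there are three numbers: the shift along the tool's x, y, z in mm, then the turn, a rotation vector about the tool's x, y, z in rad, then the opening in per cent of the stroke, from 0 (shut) to 100 (fully open). A call has 1 to 20 rows; each row shifts and turns the commanded pose from where the row before left it, along the tool's axes as they then stand; what a row does not reach is not made up. A row lasts 1/8 s, in which the tool goes at most 62.5 mm and 10.7 degrees, less where a joint would pass 70% of its speed; a pose out of reach is approached as far as the arm can. A call is refused whole if a number of a shift passes 62.5 or a number of a turn 0.188, either way. A call with a gripper value outside its range is refused whole. The fingers move at their own pace and stop on an object; "force" is the grip in N (left out, the last holds). Time passes only in rows, so rows that do not move let the fingers close. It gives the time, the measured TCP pose, the force, the opening and the grip force at its end, in the units of the state.
- ctrl.sense(): the state, without advancing time (a new reading comes with each control period).
- ctrl.read_camera(name): name is "side" or "top" or "wrist"; returns a dict with "frame" (420x560x3 uint8, red, green, blue), "fx", "fy", "cx", "cy" (pixels), "dist_coeffs" ([k1, k2, p1, p2, k3] as OpenCV has them; the pictures are not rectified), "rvec" (rotation vector, rad) and "tvec" (3), from world to camera coordinates, as OpenCV has them. Camera axes: x right, y down, z forward; pixel columns grow to the right and rows downward; lengths in m; the calibration is good to about 2 mm. A picture is of the moment at which its call begins. There is no depth.
- ctrl.finish_job(): hands the job in; it is judged then, once.
The state is a dict: "clock": time; "joint_positions": joint angles; "qvel": joint speeds; "tau": joint torques, N m; "position": TCP position; "orientation": TCP orientation; "wrist_force": force on the tool from outside, world axes, zero at the start; "torque": the same for the moment, N m; "opening": finger opening in m; "grasp_force": force on a finger pad.
Only numpy, scipy, OpenCV 4.12 (cv2) and the standard library are available. Lean on these libraries where they do the work, as an engineer would, in place of code of your own. Each camera call takes 0.05 s, during which the arm holds its last target. There are 200 camera calls.

## Task

The squared block of wood lying among the turned work is scrap: with your fingertips slide it along the bench into line with the offcut chute and push it in under the hanging flap until it drops down the chute, then draw your fingers back out so that the flap swings shut. Do not pick the block up, and leave everything else on the bench where it is.

Things in the scene. Friction and masses are not known exactly. Their poses are not given: they have to be found in the camera images.
- offcut_center (a point): centre of the scrap, 22.5 mm above the bench: a plain squared hardwood block with a drying split in its top, 90 mm long (its x axis), 60 mm wide (y), 45 mm tall (z up), about 0.17 kg. It lies flat on the bench, 100 to 140 mm left or right of the chute's centre line, turned by up to half a radian
- chute_mouth (a point): middle of the mouth of the grey sheet-steel offcut chute fixed at the bench's far edge, at bench-top height, in the plane of the hanging flap. x points into the chute, straight away from the robot; y to the left. Mouth: 128 mm wide between its jambs, 166 mm clear height under the hinge rod. The bench top runs on level, with no sill, to the drop edge
- chute_header (a point): middle of the top of the chute's mouth, straight above the flap, 193 mm above the bench; the hood behind it is 158 mm wide, its top a clear sheet. Two flared lead-in plates, 75 mm tall, stand before the mouth and widen it from 128 mm at the flap to about 185 mm at 35 mm in front of it
- drop_edge (a point): middle of the bench's far edge inside the chute, 55 mm behind the flap, at bench-top height. A block whose middle is pushed past this edge tips onto a polished steel slide, 45 degrees steep, and slips into a closed pit, 235 mm long in x, 150 mm wide, 125 mm deep. A block stopped short of the edge stays on the bench top under the flap
- flap (a joint): angle of the flap in rad: 0 hanging shut, growing as its lower edge swings into the chute, at most 1.5. Aluminium sheet 142 mm wide, 80 g, hung from a rod 170 mm above the bench, lower edge 8 mm above the bench. It opens only inwards, at a push of under 1 N, lies on whatever is under it and swings shut by its own weight in a second or two
- turned_box: finished turned wooden box with a small round knob on its lid, round, 56 mm across, 72 mm tall; a keeper. Origin at the centre of its underside
- live_centre: steel live centre of the lathe standing cone up in a square wooden holder, 52 mm across, 99 mm tall in all; stands left of the chute. Origin: centre of its underside
- finish_jar: amber jar of finish, 60 mm across, 85 mm tall; stands right of the chute. Origin: centre of its underside
- bowl: turned wooden bowl, 150 mm across, 65 mm tall. Origin: centre of its underside
- scroll_chuck: heavy steel four-jaw lathe chuck lying jaws up, 101 mm across, 80 mm tall. Origin: centre of its underside
- gouge: long bowl gouge lying on the bench, about 400 mm long, 31 mm thick, wooden handle. Origin: near the handle's ferrule, at bench height
- faceplate: dark steel lathe faceplate, 150 mm across, 34 mm tall at its hub. Origin: centre of its underside
- chuck_key: small steel T-handled chuck key lying flat, 96 mm long, 14 mm thick. Origin: where shank and handle meet, at bench height
Mind the look-alikes: they are no part of the job. What is shaped like the part that bears offcut_center but pink is not meant.

How it is judged:
On the way, in this order (a step that is already met when the one before it is completed fails the run):
1. the offcut's leading end is in the mouth and holds the flap open (value of joint flap above 0.35 rad and x of offcut_center in the frame of chute_mouth above -0.06 m), for 0.1 s.
2. the offcut has dropped down the chute (height (world z) of offcut_center below -0.04 m), for 0.2 s.
At the end, for the whole second after the job is handed in: the offcut lies still inside the chute's pit, its centre more than 40 mm below the bench top; the flap hangs shut (under 0.06 rad); every other thing on the bench is within 20 mm of where it was (height (world z) of offcut_center below -0.04 m and x of offcut_center in the frame of drop_edge between 0 and 0.24 m and y of offcut_center in the frame of drop_edge between -0.08 and 0.08 m and linear speed of offcut below 0.05 m/s and value of joint flap below 0.06 rad and distance of each of turned_box, live_centre, finish_jar, bowl, scroll_chuck, gouge, faceplate, chuck_key from where it was at the start of the episode below 0.02 m); the robot touches nothing.
It fails at once if the offcut is lifted off the bench instead of slid along it (height (world z) of offcut_center above 0.055 m or (x of offcut_center in the frame of chute_mouth below -0.05 m and height (world z) of offcut_center above 0.033 m)).
It fails at once if another thing on the bench is moved more than 20 mm (distance of any of turned_box, live_centre, finish_jar, bowl, scroll_chuck, gouge, faceplate, chuck_key from where it was at the start of the episode above 0.02 m).
It also fails if it takes over 54 s, if anything falls off the work surface, if the arm or the gripper's body presses on something with over 40 N, if the wrist force passes 120 N, or if a joint passes its speed limit or range.

## Working session

There is one attempt and no reset: what is moved stays moved. The work goes in short steps, Python scripts to look and compute and a tool call to move; the robot and the scene stay as the last step left them, time stands still between calls to the robot, and variables do not carry over. Pictures are saved under pics/ and viewed, at most 10 in all, crops included, and the job is handed in when it is done.

Besides the shell and the picture viewer there is one more tool, called after "Call:" as name(argument=value, ...), one argument or row to a line, values as JSON. carry_out: Moves the arm, as the interface text tells. Its arguments: {"type":"object","properties":{"motion":{"type":"array","items":{"type":"array"}},"force":{"type":"number"}},"required":["motion"]}

```bash
mkdir -p pics
cat > h.py <<'E'
import numpy as np, cv2
from rig import ctrl
def cam(n):
    c=ctrl.read_camera(n); c['K']=np.array([[c['fx'],0,c['cx']],[0,c['fy'],c['cy']],[0,0,1.]]); return c
def ray(c,px,z):
    "pixels -> world points on plane z"
    p=cv2.undistortPoints(np.array(px,float).reshape(-1,1,2),c['K'],np.array(c['dist_coeffs'],float))[:,0]
    R=cv2.Rodrigues(np.array(c['rvec'],float))[0]; t=np.array(c['tvec'],float).ravel()
    o=-R.T@t; d=np.c_[p,np.ones(len(p))]@R
    return o+d*((z-o[2])/d[:,2])[:,None]
def proj(c,P):
    return cv2.projectPoints(np.array(P,float).reshape(-1,1,3),np.array(c['rvec'],float),np.array(c['tvec'],float),c['K'],np.array(c['dist_coeffs'],float))[0][:,0]
def save(c,n): cv2.imwrite('pics/'+n,cv2.resize(c['frame'][:,:,::-1],(800,600),interpolation=cv2.INTER_CUBIC))
E
python3 - <<'E'
from h import *
for n in('top','side'):
    c=cam(n); save(c,n+'0.png'); np.save(n+'0.npy',c,allow_pickle=True)
s=ctrl.sense(); print(s['clock'],s['position'],s['orientation'],s['opening'])
E
```

```text
0.1 [ 0.1190618  -0.51095459  0.23071626] [[ 9.73932715e-01  2.26837051e-01 -1.40464920e-04]
 [ 2.26837029e-01 -9.73931782e-01  1.35845731e-03]
 [ 1.71345199e-04 -1.35490866e-03 -9.99999067e-01]] 0.08504787557366054
```

View pics/top0.png

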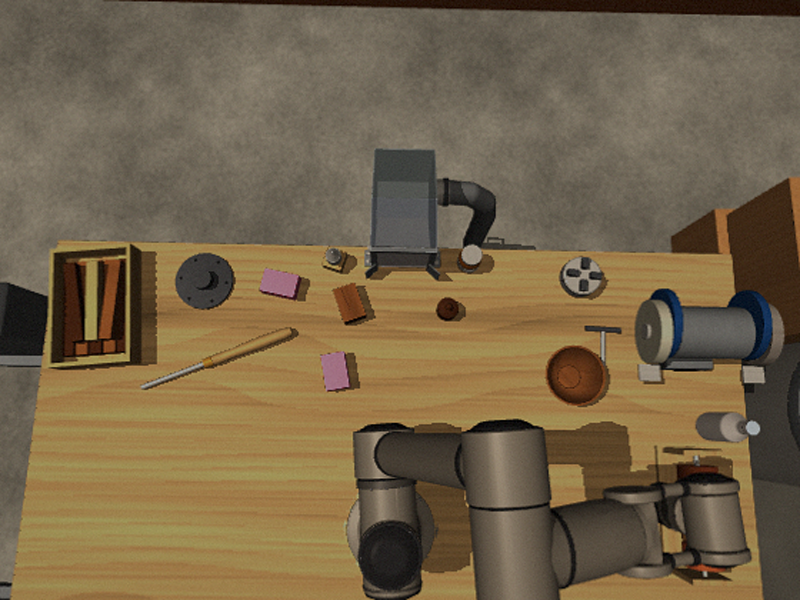

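View pics/side0.png

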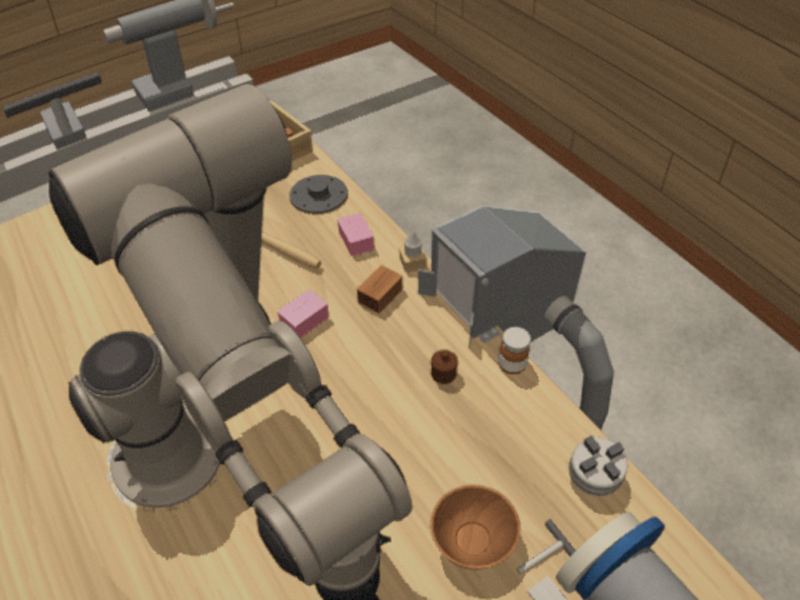

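The top view shows the brown offcut at about (350,303), the chute mouth at (403,258), the turned box at (447,309), the live centre at (334,260), the jar at (470,258), and pink decoys at (280,283) and (336,371). The side view agrees. Next I'll zoom in on the mouth area for exact corners.

Run:
```python
from h import *
c=np.load('top0.npy',allow_pickle=True).item()
f=c['frame'][155:275,215:365]  # 120x150
cv2.imwrite('pics/crop.png',cv2.resize(f[:,:,::-1],(750,600),interpolation=cv2.INTER_CUBIC))
for n,p,z in [('off',(350,303),.045),('mouthhdr',(403,250),.193),('box',(447,309),.072),('lc',(336,253),.099),('jar',(471,254),.085),('pink',(336,371),.045),('gouge end',(293,331),.015)]:
    print(n,ray(c,[np.array(p)*.7],z)[0].round(3))
```

```text
off [0.549 0.114 0.045]
mouthhdr [ 0.65  -0.017  0.193]
box [ 0.534 -0.131  0.072]
lc [0.665 0.149 0.099]
jar [ 0.674 -0.19   0.085]
pink [0.376 0.143 0.045]
gouge end [0.478 0.26  0.015]
```

View pics/crop.png

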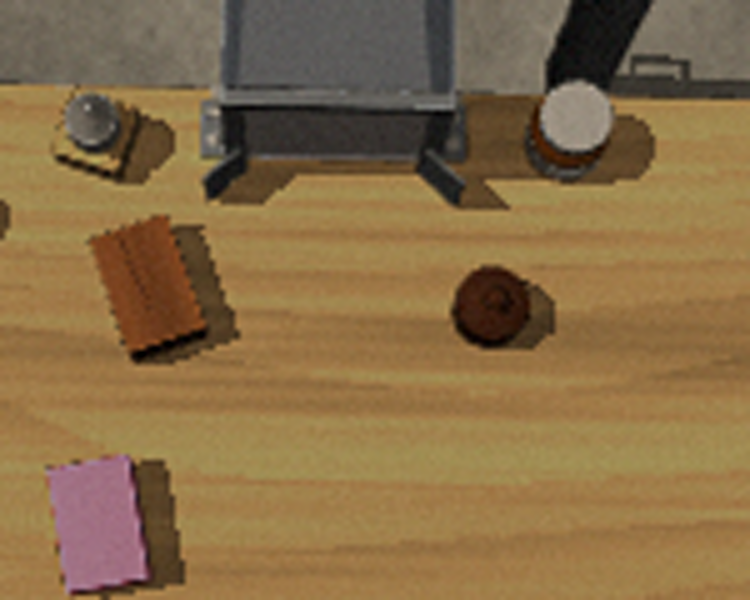

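The crop shows the block's top corners at (91,240), (167,217), (208,330) and (133,350). The flap's lower edge runs along y≈155 between x=243 and x=418. The lead-in tips are at about (205,185) and (463,190).

Run:
```python
from h import *
c=np.load('top0.npy',allow_pickle=True).item()
g=lambda P,z: ray(c,np.array(P,float)/5+[215,155]-.4*0,z)[:,:2].round(4)
k=g([(91,240),(167,217),(208,330),(133,350)],.045)
print(k.tolist(),'ctr',k.mean(0)); d=(k[0]+k[1]-k[2]-k[3])/2; w=(k[0]+k[3]-k[1]-k[2])/2
print('len',np.hypot(*d),'yaw',np.arctan2(d[1],d[0]),'wid',np.hypot(*w))
print('hdr',g([(218,97),(338,100),(457,104)],.193).tolist())
print('flap low',g([(243,157),(418,160)],.008).tolist())
print('plate tips',g([(205,182),(463,188)],.075).tolist(), 'feet', g([(208,200),(460,206)],0).tolist())
print('box',g([(491,305)],.04),'lc',g([(92,118)],.08),'lc base', g([(52,150),(122,180),(137,112)],.04).tolist(),'jar',g([(577,113)],.085))
print('bench edge',g([(10,85),(720,95)],0).tolist())
print('fingers', proj(c,[(.119,-.511,.23)])/.7)
# calibration check: reach
```

```text
[[0.5816, 0.1578], [0.6, 0.103], [0.5169, 0.0705], [0.5011, 0.1243]] ctr [0.5499 0.1139]
len 0.08820566875207056 yaw 0.3834537369988845 wid 0.05692890302825097
hdr [[0.6501, 0.0618], [0.6498, -0.0183], [0.6489, -0.0978]]
flap low [[0.6557, 0.0497], [0.6563, -0.0824]]
plate tips [[0.6198, 0.0745], [0.6194, -0.1113]] feet [[0.6237, 0.0755], [0.6232, -0.115]]
box [[ 0.5405 -0.135 ]] lc [[0.6642 0.1571]] lc base [[0.6499, 0.1898], [0.6283, 0.1373], [0.6803, 0.1281]] jar [[ 0.6743 -0.1924]]
bench edge [[0.7102, 0.2289], [0.7145, -0.3132]]
fingers [[633.08445716 493.20235666]]
```

```bash
cat > plan.py <<'E'
from h import *
from scipy.spatial.transform import Rotation as Ro
import json
def Rt(yaw,th):
    s,c=np.sin(th),np.cos(th); return Ro.from_euler('z',yaw).as_matrix()@np.array([[c,0,s],[0,-1,0],[s,0,-c]])
def plan(wps,p=None,R=None):
    "wps: (x,y,z,yaw,tilt,opening%,nrows); prints rows, rounded, closed loop on the predicted pose"
    if p is None: s=ctrl.sense(); p,R=np.array(s['position']),np.array(s['orientation'])
    rows=[]
    for x,y,z,yw,th,op,n in wps:
        T=np.array([x,y,z]); RT=Rt(yw,th)
        for k in range(n,0,-1):
            d=(R.T@(T-p)/k*1e3).round(0); r=((Ro.from_matrix(R.T@RT)).as_rotvec()/k).round(3)
            rows.append([d.astype(int).tolist(),r.tolist(),op]); p=p+R@d/1e3; R=R@Ro.from_rotvec(r).as_matrix()
            assert abs(d).max()<=62 and np.linalg.norm(r)<.186,(d,r)
    print(json.dumps(rows)); print(len(rows),p.round(4),np.abs(R-RT).max().round(4))
    return p,R
E
python3 - <<'E'
from plan import *
a=np.pi/4
plan([(.33,-.33,.26,.23,0.2,100,6),(.50,.05,.20,.35,a,100,12)])
E
```

```text
[[[41, -21, -5], [-0.0, 0.033, -0.0], 100], [[41, -21, -3], [-0.0, 0.033, -0.0], 100], [[41, -22, -2], [-0.0, 0.033, -0.0], 100], [[42, -21, -1], [-0.0, 0.034, -0.0], 100], [[41, -22, 1], [-0.001, 0.033, -0.001], 100], [[42, -21, 1], [-0.0, 0.034, -0.0], 100], [[20, -28, 9], [0.005, 0.049, -0.009], 100], [[19, -27, 10], [0.005, 0.049, -0.009], 100], [[19, -27, 11], [0.005, 0.049, -0.009], 100], [[19, -27, 12], [0.005, 0.049, -0.009], 100], [[18, -27, 14], [0.005, 0.049, -0.009], 100], [[18, -26, 14], [0.005, 0.048, -0.009], 100], [[17, -26, 16], [0.005, 0.049, -0.009], 100], [[17, -26, 16], [0.005, 0.048, -0.009], 100], [[16, -26, 17], [0.004, 0.049, -0.009], 100], [[16, -26, 18], [0.005, 0.048, -0.009], 100], [[15, -25, 20], [0.004, 0.049, -0.009], 100], [[14, -26, 20], [0.005, 0.048, -0.009], 100]]
18 [0.4998 0.0504 0.1998] 0.0004
```

Call:
carry_out(
  motion=[
    [[41,-21,-5],[0,0.033,0],100],
    [[41,-21,-3],[0,0.033,0],100],
    [[41,-22,-2],[0,0.033,0],100],
    [[42,-21,-1],[0,0.034,0],100],
    [[41,-22,1],[0,0.033,0],100],
    [[42,-21,1],[0,0.034,0],100],
    [[20,-28,9],[0.005,0.049,-0.009],100],
    [[19,-27,10],[0.005,0.049,-0.009],100],
    [[19,-27,11],[0.005,0.049,-0.009],100],
    [[19,-27,12],[0.005,0.049,-0.009],100],
    [[18,-27,14],[0.005,0.049,-0.009],100],
    [[18,-26,14],[0.005,0.048,-0.009],100],
    [[17,-26,16],[0.005,0.049,-0.009],100],
    [[17,-26,16],[0.005,0.048,-0.009],100],
    [[16,-26,17],[0.004,0.049,-0.009],100],
    [[16,-26,18],[0.005,0.048,-0.009],100],
    [[15,-25,20],[0.004,0.049,-0.009],100],
    [[14,-26,20],[0.005,0.048,-0.009],100],
  ],
)

```text
clock: 2.35
position: [0.5004, 0.0507, 0.1998]
orientation: [[0.664, 0.342, 0.665], [0.242, -0.94, 0.242], [0.707, 0.0, -0.707]]
wrist_force: [0.9, -0.3, 0.3]
opening: 0.0855
grasp_force: 0.0
```

Run:
```python
from plan import *
c=cam('wrist'); f=c['frame'].copy()
u=np.array([np.cos(.383),np.sin(.383)]);v=np.array([-u[1],u[0]]);ctr=np.array([.55,.114])
P=[[*(ctr+a*.045*u+b*.03*v),.045] for a,b in((1,1),(1,-1),(-1,-1),(-1,1))]
q=proj(c,P); print(q.round())
cv2.polylines(f,[q.round().astype(int)],True,(0,255,0),1); c['frame']=f; save(c,'wrist1.png')
a=np.pi/4
p,R=plan([(.545,.112,.11,.383,a,100,3),(.545,.112,.014,.383,a,100,5)])
```

```text
[[217. 216.]
 [267. 214.]
 [268. 290.]
 [211. 291.]]
[[[-6, -13, 36], [0.007, -0.0, -0.008], 100], [[-6, -13, 36], [0.007, -0.0, -0.008], 100], [[-6, -13, 35], [0.006, -0.001, -0.009], 100], [[-14, 0, 14], [0.0, 0.0, 0.0], 100], [[-13, 0, 14], [0.0, 0.0, 0.0], 100], [[-14, 0, 13], [0.0, 0.0, 0.0], 100], [[-13, 0, 14], [0.0, 0.0, 0.0], 100], [[-14, 0, 13], [0.0, 0.0, 0.0], 100]]
8 [0.5447 0.1123 0.014 ] 0.0005
```

View pics/wrist1.png

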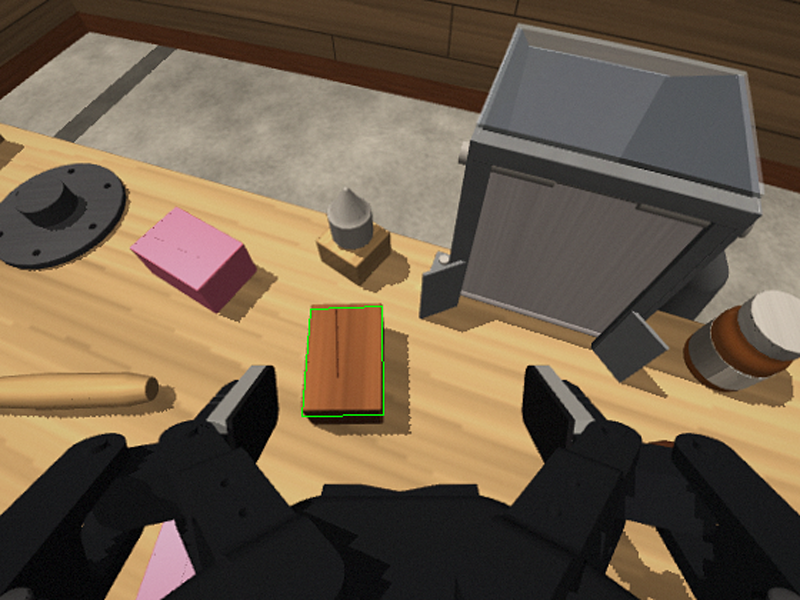

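The green outline, predicted from the top camera, lies on the block's top face (310–383, 306–415) to within a pixel or two, so the pose is confirmed. Descending to straddle it.

Call:
carry_out(
  motion=[
    [[-6,-13,36],[0.007,0,-0.008],100],
    [[-6,-13,36],[0.007,0,-0.008],100],
    [[-6,-13,35],[0.006,-0.001,-0.009],100],
    [[-14,0,14],[0,0,0],100],
    [[-13,0,14],[0,0,0],100],
    [[-14,0,13],[0,0,0],100],
    [[-13,0,14],[0,0,0],100],
    [[-14,0,13],[0,0,0],100],
    [[0,0,0],[0,0,0],100],
  ],
)

```text
clock: 3.52
position: [0.5447, 0.108, 0.014]
orientation: [[0.659, 0.372, 0.654], [0.265, -0.928, 0.261], [0.704, 0.002, -0.71]]
wrist_force: [0.5, -0.2, -0.3]
opening: 0.0852
grasp_force: 0.0
```

Call:
carry_out(
  motion=[
    [[0,0,0],[0,0,0],72],
    [[0,0,0],[0,0,0],68],
    [[0,0,0],[0,0,0],66],
    [[0,0,0],[0,0,0],66],
    [[0,0,0],[0,0,0],66],
  ],
  force=20,
)

```text
clock: 4.15
position: [0.5456, 0.1081, 0.0163]
orientation: [[0.655, 0.372, 0.657], [0.266, -0.928, 0.261], [0.707, 0.004, -0.707]]
wrist_force: [-3.5, -0.3, 7.5]
opening: 0.06
grasp_force: 22.9
```

Run:
```python
from plan import *
s=ctrl.sense(); print(s['opening'],s['grasp_force'])
a=np.pi/4
plan([(.533,.108,.014,.383,a,66,2),(.530,-.018,.014,0,a,66,16)])
```

```text
0.06003498741195899 22.882949709892273
[[[-5, -2, -3], [0.002, -0.0, 0.001], 66], [[-5, -3, -4], [0.002, -0.0, 0.001], 66], [[-2, 7, -2], [-0.017, -0.0, 0.017], 66], [[-2, 7, -2], [-0.017, -0.0, 0.017], 66], [[-2, 7, -2], [-0.017, -0.0, 0.017], 66], [[-2, 8, -2], [-0.017, -0.0, 0.017], 66], [[-2, 8, -2], [-0.017, -0.0, 0.017], 66], [[-2, 8, -2], [-0.017, -0.0, 0.017], 66], [[-1, 8, -1], [-0.017, -0.0, 0.017], 66], [[-1, 8, -1], [-0.017, -0.0, 0.017], 66], [[-1, 8, -1], [-0.017, -0.0, 0.017], 66], [[-1, 8, -1], [-0.017, -0.0, 0.017], 66], [[-1, 8, -1], [-0.017, -0.0, 0.017], 66], [[-1, 7, -1], [-0.017, -0.0, 0.017], 66], [[-1, 8, -1], [-0.017, -0.0, 0.017], 66], [[0, 7, 0], [-0.017, 0.0, 0.016], 66], [[-1, 8, 0], [-0.016, -0.0, 0.017], 66], [[0, 7, -1], [-0.017, -0.0, 0.016], 66]]
18 [ 0.5297 -0.0176  0.0142] 0.0004
```

Gripped at 60 mm, as expected, and pressing about 7 N down. I'll slide without commanding any further downward motion.

Run:
```python
from plan import *
a=np.pi/4
plan([(.533,.105,.0172,.383,a,66,2),(.530,-.018,.0172,0,a,66,16)])
```

```text
[[[-4, -1, -5], [0.002, -0.0, 0.001], 66], [[-4, -1, -5], [0.002, -0.0, 0.001], 66], [[-2, 7, -2], [-0.017, -0.0, 0.017], 66], [[-2, 7, -2], [-0.017, -0.0, 0.017], 66], [[-2, 7, -2], [-0.017, -0.0, 0.017], 66], [[-2, 7, -2], [-0.017, -0.0, 0.017], 66], [[-2, 7, -2], [-0.017, -0.0, 0.017], 66], [[-2, 7, -1], [-0.017, -0.0, 0.017], 66], [[-1, 8, -1], [-0.017, -0.0, 0.017], 66], [[-1, 8, -1], [-0.017, -0.0, 0.017], 66], [[-1, 8, -1], [-0.017, -0.0, 0.017], 66], [[-1, 8, -1], [-0.017, -0.0, 0.017], 66], [[-1, 8, -1], [-0.017, -0.0, 0.017], 66], [[-1, 7, -1], [-0.017, -0.0, 0.017], 66], [[-1, 8, -1], [-0.017, -0.0, 0.017], 66], [[0, 7, 0], [-0.017, 0.0, 0.016], 66], [[0, 8, -1], [-0.016, -0.0, 0.017], 66], [[-1, 7, 0], [-0.017, -0.0, 0.016], 66]]
18 [ 0.5299 -0.0176  0.017 ] 0.0004
```

Call:
carry_out(
  motion=[
    [[-4,-1,-5],[0.002,0,0.001],66],
    [[-4,-1,-5],[0.002,0,0.001],66],
    [[-2,7,-2],[-0.017,0,0.017],66],
    [[-2,7,-2],[-0.017,0,0.017],66],
    [[-2,7,-2],[-0.017,0,0.017],66],
    [[-2,7,-2],[-0.017,0,0.017],66],
    [[-2,7,-2],[-0.017,0,0.017],66],
    [[-2,7,-1],[-0.017,0,0.017],66],
    [[-1,8,-1],[-0.017,0,0.017],66],
    [[-1,8,-1],[-0.017,0,0.017],66],
    [[-1,8,-1],[-0.017,0,0.017],66],
    [[-1,8,-1],[-0.017,0,0.017],66],
    [[-1,8,-1],[-0.017,0,0.017],66],
    [[-1,7,-1],[-0.017,0,0.017],66],
    [[-1,8,-1],[-0.017,0,0.017],66],
    [[0,7,0],[-0.017,0,0.016],66],
    [[0,8,-1],[-0.016,0,0.017],66],
    [[-1,7,0],[-0.017,0,0.016],66],
    [[0,0,0],[0,0,0],66],
  ],
)

```text
clock: 6.52
position: [0.5299, -0.0186, 0.0163]
orientation: [[0.708, -0.003, 0.706], [-0.001, -1.0, -0.002], [0.706, 0.001, -0.708]]
wrist_force: [-1.8, -1.9, 4.7]
opening: 0.0598
grasp_force: 22.4
```

Run:
```python
from plan import *
c=cam('wrist'); save(c,'wrist2.png')
```

```text
(no output)
```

View pics/wrist2.png

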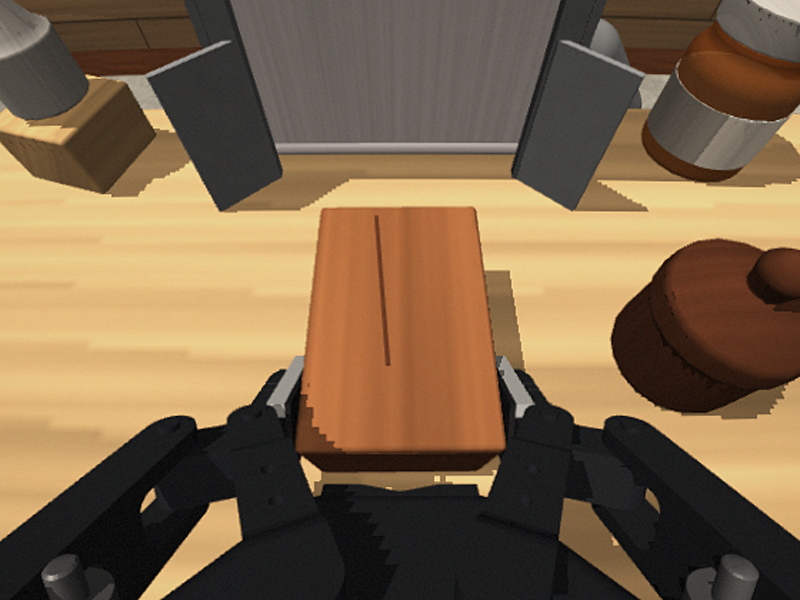

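The block is square to the mouth and centred: block middle ≈ column 398, mouth middle ≈ 397. Now I'll release, back off behind it, and narrow the fingers to push with both tips.

Run:
```python
from plan import *
a=np.pi/4
s=ctrl.sense(); p0=np.array(s['position']);R0=np.array(s['orientation'])
p,R=plan([(*p0,0,a,100,4),(.463,-.018,.020,0,a,100,5),(.463,-.018,.017,0,a,35,5)],p0,R0)
```

```text
[[[0, 0, 0], [0.001, 0.0, -0.0], 100], [[0, 0, 0], [0.0, 0.0, -0.0], 100], [[0, 0, 0], [0.001, 0.001, -0.001], 100], [[0, 0, 0], [0.0, 0.0, -0.0], 100], [[-9, 0, -10], [0.0, 0.0, -0.0], 100], [[-9, 0, -10], [0.0, 0.0, -0.0], 100], [[-9, 0, -10], [0.0, 0.0, -0.0], 100], [[-9, 0, -10], [0.0, 0.0, -0.0], 100], [[-9, -1, -10], [0.0, 0.0, -0.0], 100], [[0, 0, 0], [0.0, 0.0, -0.0], 35], [[0, 0, 1], [0.0, 0.0, -0.0], 35], [[-1, 0, 0], [0.0, 0.0, -0.0], 35], [[0, 0, 1], [0.0, 0.0, -0.0], 35], [[-1, 0, 0], [0.0, 0.0, -0.0], 35]]
14 [ 0.4627 -0.0176  0.017 ] 0.0007
```

Call:
carry_out(
  motion=[
    [[0,0,0],[0,0,0],100],
    [[0,0,0],[0,0,0],100],
    [[0,0,0],[0,0,0],100],
    [[0,0,0],[0,0,0],100],
    [[-9,0,-10],[0,0,0],100],
    [[-9,0,-10],[0,0,0],100],
    [[-9,0,-10],[0,0,0],100],
    [[-9,0,-10],[0,0,0],100],
    [[-9,0,-10],[0,0,0],100],
    [[0,0,0],[0,0,0],35],
    [[0,0,0],[0,0,0],35],
    [[-1,0,1],[0,0,0],35],
    [[0,0,0],[0,0,0],35],
    [[-1,0,1],[0,0,0],35],
    [[0,0,0],[0,0,0],35],
  ],
)

```text
clock: 8.45
position: [0.4625, -0.0176, 0.0168]
orientation: [[0.708, 0.0, 0.706], [0.001, -1.0, -0.0], [0.706, 0.001, -0.708]]
wrist_force: [0.4, -0.6, 0.8]
opening: 0.0302
grasp_force: 0.0
```

Run:
```python
from plan import *
s=ctrl.sense(); print(s['position'],s['opening'])
c=cam('wrist'); save(c,'wrist3.png')
a=np.pi/4
p,R=plan([(.50,-.018,.018,0,a,35,4),(.60,-.018,.018,0,a,35,11)])
```

```text
[ 0.4625107  -0.01762359  0.01684056] 0.03021462783407719
[[[7, 0, 6], [0.0, 0.0, 0.0], 35], [[7, 0, 7], [0.0, 0.001, 0.0], 35], [[7, 0, 6], [0.0, 0.0, 0.0], 35], [[6, 0, 7], [0.0, 0.001, 0.0], 35], [[6, 0, 6], [0.0, -0.0, 0.0], 35], [[7, 0, 6], [0.0, -0.0, 0.0], 35], [[6, 0, 6], [0.0, -0.0, 0.0], 35], [[7, 0, 7], [0.0, -0.0, 0.0], 35], [[6, 0, 6], [0.0, -0.0, 0.0], 35], [[7, 0, 7], [0.0, -0.0, 0.0], 35], [[6, 0, 6], [0.0, -0.0, 0.0], 35], [[7, 0, 7], [0.0, -0.0, 0.0], 35], [[6, 0, 6], [0.0, -0.0, 0.0], 35], [[7, 0, 7], [0.0, -0.0, 0.0], 35], [[6, 0, 6], [0.0, -0.0, 0.0], 35]]
15 [ 0.5997 -0.0176  0.0182] 0.0005
```

View pics/wrist3.png

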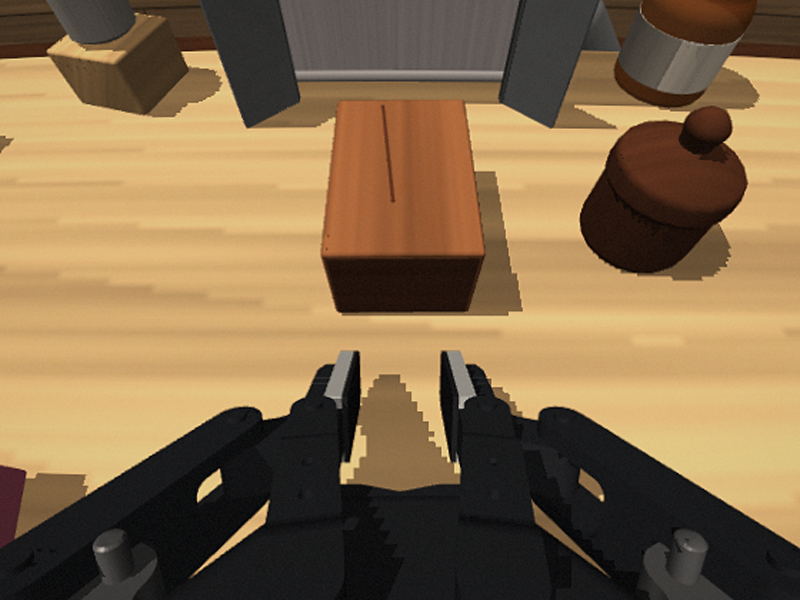

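The block sits square ahead of the two tips: its middle is at column 401 and the tips' middle at 400. Pushing now.

Call:
carry_out(
  motion=[
    [[7,0,6],[0,0,0],35],
    [[7,0,7],[0,0,0],35],
    [[6,0,6],[0,0,0],35],
    [[6,0,7],[0,0,0],35],
    [[6,0,6],[0,0,0],35],
    [[7,0,6],[0,0,0],35],
    [[6,0,6],[0,0,0],35],
    [[7,0,7],[0,0,0],35],
    [[6,0,6],[0,0,0],35],
    [[7,0,7],[0,0,0],35],
    [[6,0,6],[0,0,0],35],
    [[7,0,7],[0,0,0],35],
    [[6,0,6],[0,0,0],35],
    [[7,0,7],[0,0,0],35],
    [[6,0,6],[0,0,0],35],
  ],
)

```text
clock: 10.38
position: [0.5996, -0.0177, 0.0174]
orientation: [[0.708, 0.0, 0.706], [0.0, -1.0, -0.0], [0.706, 0.001, -0.708]]
wrist_force: [-2.2, 0.5, 0.9]
opening: 0.0297
grasp_force: 0.8
```

Run:
```python
from plan import *
s=ctrl.sense(); print(s['position'],s['wrist_force'])
c=cam('wrist'); save(c,'wrist4.png')
a=np.pi/4
p,R=plan([(.69,-.018,.018,0,a,35,11)])
```

```text
[ 0.59963554 -0.01767837  0.01740806] [-2.1909792   0.47916894  0.94910405]
[[[6, 0, 6], [0.0, -0.0, 0.0], 35], [[6, 0, 6], [0.0, -0.0, 0.0], 35], [[6, 0, 6], [0.0, -0.0, 0.0], 35], [[6, 0, 6], [0.0, -0.0, 0.0], 35], [[6, 0, 6], [0.0, -0.0, 0.0], 35], [[6, 0, 5], [0.0, -0.0, 0.0], 35], [[5, 0, 6], [0.0, -0.0, 0.0], 35], [[6, 0, 5], [0.0, -0.0, 0.0], 35], [[5, 0, 6], [0.0, -0.0, 0.0], 35], [[6, 0, 5], [0.0, -0.0, 0.0], 35], [[5, 0, 6], [0.001, -0.0, 0.001], 35]]
11 [ 0.69   -0.0178  0.0179] 0.0004
```

View pics/wrist4.png

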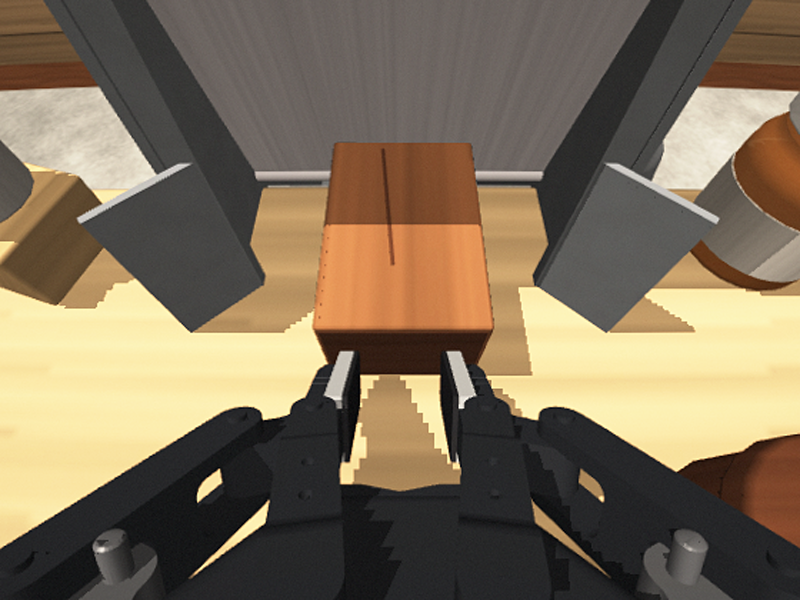

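The block's leading end is in the mouth and lifting the flap. It is square, at columns 315–493, well clear of both jambs. Pushing on.

Call:
carry_out(
  motion=[
    [[6,0,6],[0,0,0],35],
    [[6,0,6],[0,0,0],35],
    [[6,0,6],[0,0,0],35],
    [[6,0,6],[0,0,0],35],
    [[6,0,6],[0,0,0],35],
    [[6,0,5],[0,0,0],35],
    [[5,0,6],[0,0,0],35],
  ],
)

```text
clock: 11.3
position: [0.6575, -0.0176, 0.0175]
orientation: [[0.708, 0.0, 0.706], [0.001, -1.0, -0.0], [0.706, 0.001, -0.708]]
wrist_force: [-3.2, 0.8, 1.9]
opening: 0.0298
grasp_force: 1.3
```

Call:
carry_out(
  motion=[
    [[6,0,5],[0,0,0],35],
    [[5,0,6],[0,0,0],35],
    [[6,0,5],[0,0,0],35],
    [[5,0,6],[0,0,0],35],
    [[0,0,0],[0,0,0],35],
    [[0,0,0],[0,0,0],35],
    [[0,0,0],[0,0,0],35],
  ],
)

```text
clock: 12.18
position: [0.6877, -0.0176, 0.017]
orientation: [[0.709, -0.0, 0.705], [0.0, -1.0, -0.0], [0.705, 0.001, -0.709]]
wrist_force: [0.2, -0.0, 0.0]
opening: 0.0298
grasp_force: 0.1
```

Run:
```python
from plan import *
c=cam('wrist'); d=cam('top')
f=np.hstack([cv2.resize(c['frame'],(480,360)),cv2.resize(d['frame'][85:205,220:340],(320,360))])
cv2.imwrite('pics/mix5.png',f[:,:,::-1])
a=np.pi/4
plan([(.55,-.018,.022,0,a,35,9),(.47,-.018,.06,0,a,35,4)])
```

```text
[[[-10, 0, -11], [0.0, 0.0, 0.0], 35], [[-11, 0, -11], [0.0, 0.0, 0.0], 35], [[-10, 0, -11], [0.0, 0.0, 0.0], 35], [[-11, 0, -11], [0.0, 0.0, 0.0], 35], [[-10, 0, -11], [0.0, 0.0, 0.0], 35], [[-11, 0, -11], [0.0, 0.001, 0.0], 35], [[-10, 0, -12], [0.0, 0.0, 0.0], 35], [[-11, 0, -11], [0.0, 0.001, 0.0], 35], [[-10, 0, -12], [0.0, 0.0, 0.0], 35], [[-7, 0, -21], [0.0, 0.0, 0.0], 35], [[-8, 0, -21], [0.0, 0.0, 0.0], 35], [[-7, 0, -21], [0.0, 0.0, 0.0], 35], [[-8, 0, -20], [0.0, 0.0, 0.0], 35]]
13 [ 0.47   -0.0176  0.0598] 0.0006
```

View pics/mix5.png

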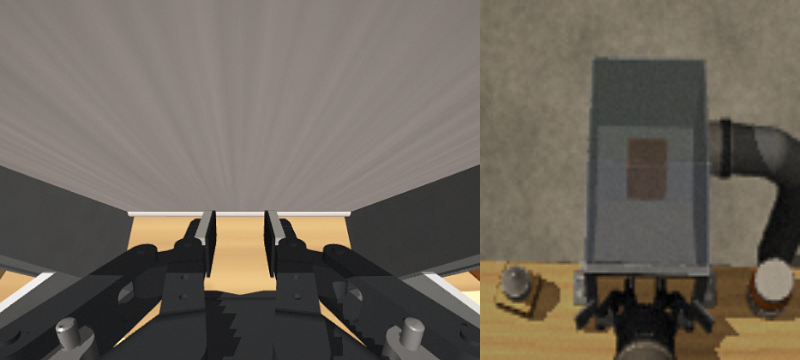

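The block has left the tips (force ≈ 0). The top view shows it through the clear hood at about (647,168), down in the pit. I'll draw back out and wait for the flap.

Call:
carry_out(
  motion=[
    [[-10,0,-11],[0,0,0],35],
    [[-11,0,-11],[0,0,0],35],
    [[-10,0,-11],[0,0,0],35],
    [[-11,0,-11],[0,0,0],35],
    [[-10,0,-11],[0,0,0],35],
    [[-11,0,-11],[0,0,0],35],
    [[-10,0,-12],[0,0,0],35],
    [[-11,0,-11],[0,0,0],35],
    [[-10,0,-12],[0,0,0],35],
    [[-7,0,-21],[0,0,0],35],
    [[-8,0,-21],[0,0,0],35],
    [[-7,0,-21],[0,0,0],35],
    [[-8,0,-20],[0,0,0],35],
  ],
)

```text
clock: 13.9
position: [0.4699, -0.0177, 0.0606]
orientation: [[0.708, 0.0, 0.706], [0.001, -1.0, -0.001], [0.706, 0.001, -0.708]]
wrist_force: [0.5, 0.2, -0.2]
opening: 0.0299
grasp_force: 0.0
```

Call:
carry_out(
  motion=[
    [[0,0,0],[0,0,0],35],
    [[0,0,0],[0,0,0],35],
    [[0,0,0],[0,0,0],35],
    [[0,0,0],[0,0,0],35],
    [[0,0,0],[0,0,0],35],
    [[0,0,0],[0,0,0],35],
    [[0,0,0],[0,0,0],35],
    [[0,0,0],[0,0,0],35],
    [[0,0,0],[0,0,0],35],
    [[0,0,0],[0,0,0],35],
    [[0,0,0],[0,0,0],35],
    [[0,0,0],[0,0,0],35],
    [[0,0,0],[0,0,0],35],
    [[0,0,0],[0,0,0],35],
    [[0,0,0],[0,0,0],35],
    [[0,0,0],[0,0,0],35],
    [[0,0,0],[0,0,0],35],
    [[0,0,0],[0,0,0],35],
    [[0,0,0],[0,0,0],35],
    [[0,0,0],[0,0,0],35],
  ],
)

```text
clock: 16.4
position: [0.4704, -0.0177, 0.0601]
orientation: [[0.708, 0.0, 0.706], [0.0, -1.0, -0.0], [0.706, 0.001, -0.708]]
wrist_force: [-0.9, 1.2, -0.2]
opening: 0.0303
grasp_force: 0.0
```

Run:
```python
from plan import *
c=cam('wrist'); d=cam('top')
f=np.hstack([cv2.resize(c['frame'],(480,360)),cv2.resize(d['frame'][85:205,220:340],(320,360))])
cv2.imwrite('pics/mix6.png',f[:,:,::-1])
```

```text
(no output)
```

View pics/mix6.png

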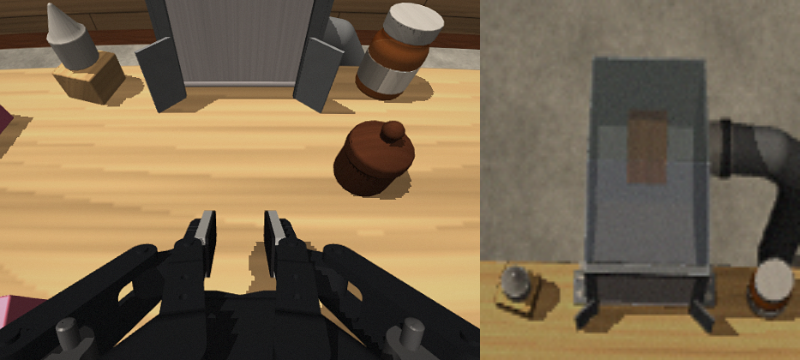

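The flap hangs shut, with its lower edge at (243,83). The block rests in the pit at (647,148), and the other pieces in view stand where they were.

```bash
python3 -c "
from rig import ctrl
print(ctrl.finish_job())"
```

```text
the job is handed in; nothing more can be done
None
```

I slid the scrap block along the bench, lightly pinched between the fingertips, then pushed it in under the flap and it dropped into the pit. The flap has swung shut, the other pieces I could see near the chute hadn't moved, and the job was handed in at about 16.5 s; no verdict came back.

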